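Hang the lidded sample cup in the holding rail

TASK

Hang the sample cup that has a lid in the rail: carry its hanger by the black knob to the open end of the rail, enter the white round runner there and slide it all the way to the closed end, then let go so that it hangs freely. Leave the other hanger, with the beaker, standing where it is.

Things in the scene. Friction and masses are not known exactly. Their poses are not given: they have to be found in the camera images.
- cup_hanger_runner (a point): Hanger to move, upright on the worktop left or right of the rail, round about its vertical axis, 150 mm tall, about 0.2 kg. From the foot up: metal sample cup 52 mm across with a metal lid 55 mm across, steel stem 9 mm thick, white round runner disc 44 mm across and 6 mm thick, stem, black round knob at the top. This point: centre of the runner disc, 83 mm above the foot; z up along the stem.
- cup_hanger_knob (a point): Centre of the black knob on top of the cup hanger, the place to grasp: a plain upright cylinder 22 mm across and 36 mm tall, 49 mm above the runner's centre (132 mm above the foot).
- beaker_hanger_runner (a point): The other hanger, to be left alone; it stands on the opposite side of the rail. Same stem, runner, knob and heights, but with a translucent straight-sided beaker 50 mm across and 59 mm tall, under a thin metal cover, in place of the cup. This point: centre of its runner disc, 83 mm above its foot.
- rail: Fixed stand with the rail, 172 x 116 mm, highest part 139 mm above the worktop. Origin on the worktop under the middle of the rail. x points along the rail from the open to the closed end, y across it, z up. Base plate 6 mm thick; two posts 84 mm apart at the sides; a dark end plate closes the far end. The hanger's cup hangs between the posts, its knob stays above the rail.
- rail_mouth (a point): Centre of the rail's open end, 120 mm above the worktop; axes as the rail. The rail is two facing channels: inside 54 mm wide and 16 mm high (floor 8 mm below this point, cover 8 mm above), with a 26 mm wide slot for the stem along the middle of floor and cover. Its lips flare outward over the 15 mm in front of this point. The runner disc slides between floor and cover and cannot enter from above.
- rail_home (a point): Centre of the runner disc when it rests on the channel floor, mid-width, against the rubber pad at the closed end: 116 mm along the rail's x axis from the mouth point and 5 mm below it. Axes as the rail.

How it is judged:
By the outcome, as a careful person would: the job done as asked, in the order asked, and still so for the second after the job is handed in, with the robot touching nothing.
It also fails if it takes over 45 s, if anything falls off the work surface, if the arm or the gripper's body presses on something with over 40 N, if the wrist force passes 120 N, or if a joint passes its speed limit or range.

ROBOT

A 6-joint arm with a two-finger parallel gripper is mounted at the origin on a cart in front of the work surface, level with it; the furniture and walls round the work are solid. World frame = base frame: x ahead of the robot, y to its left, z up, the work surface at z = 0. Lengths are in m, angles in rad, forces in N, time in s.
With the tool pointing down it reaches from about 0.35 to 0.85 m from the base axis. Payload 8.1 kg.
Tool frame: the origin (TCP) lies midway between the tips of the shut fingers; the grasp point (between the pads) lies 19 mm behind it; z points along the fingers, y is the direction in which the jaws open and shut (so a half turn about z gives the same grasp; the last joint's range is limited). The gripper opens to 93 mm and grips with 3 to 60 N. Pads are 15 mm wide; open, the fingers measure 128 mm over their backs; the gripper's body (75 mm by 188 mm) begins 65 mm behind the grasp point.
Start: joints at [-1.256, 0.13, 1.488, -0, 1.523, -0.085], TCP at [0.234, -0.553, 0.219] pointing down, gripper open.
Joint ranges: [-2.96, 2.96], [-0.89, 2.26], [0.02, 2.5], [-1.34, 4.48], [0, 2.73], [-2.66, 2.66]. Speed limits (rad/s): [2.39, 2.39, 2.79, 3.14, 3.14, 3.14].

INTERFACE

Orientations are given as a rotation vector (axis times angle).
In Python, from plant import robot, optics, ticket gives the robot as it stands.
- The arm moves only by the tool send_rows, never from a script. Its argument "targets" is a list of rows, each a list of 3 entries, a list of its own where there are three numbers: the opening, from -1 (shut) to 1 (fully open), then the shift along the tool's x, y, z in mm, then the turn about the tool's z in rad. A call has 1 to 12 rows; each row shifts and turns the commanded pose from where the row before left it, along the tool's axes as they then stand; what a row does not reach is not made up. A row lasts 1/10 s, in which the tool goes at most 50 mm and 8.59 degrees, less where a joint would pass 70% of its speed; a pose out of reach is approached as far as the arm can. A call with a gripper value outside its range is refused whole. The fingers move at their own pace and stop on an object; "newtons" is the grip in N (left out, the last holds). Time passes only in rows, so rows that do not move let the fingers close. It gives the time, the measured TCP pose, the force and the opening at its end, in the units of the state.
- robot.read_state(): the state, without advancing time (a new reading comes with each control period).
- optics.read_camera(name): name is "side" or "top" or "wrist"; returns a dict with "color" (384x512x3 uint8, red, green, blue), "K" (3x3 intrinsics, pixels), "k1" (the pictures are not rectified: a ray, as slopes to the right and down, at radius r is drawn at 1 + k1 r^2 times it, then the intrinsics apply), "position" and "orientation" of the camera in the world. Camera axes: x right, y up, looking along -z (the intrinsics and any distortion apply to the point x, -y, -z); pixel columns grow to the right and rows downward; lengths in m; the calibration is good to about 2 mm. A picture is of the moment at which its call begins. There is no depth.
- ticket.close_job(): hands the job in, once; it reports no verdict.
Trained networks look in the newest picture that a camera, given by its name, has taken for a name from the list of things; names that differ only in an ending like _2 or _b are one class to them, and where a whole thing is asked for, a point or a joint stands for the part that bears it (a point fixed in the world has none). Each returns a list of dicts, best first, with "confidence" (0 to 1); they miss things now and then, are a little off and sometimes report something else, mostly with a low value. They report only what shows in the picture. A call takes as long as a camera call.
- optics.cut_out(camera, name): "region" (384x512 bool, what is visible of it) and "point" ([column, row] in pixels, amid what is visible of it).
The state is a dict: "t": time; "q": joint angles; "dq": joint speeds; "joint_torque": joint torques, N m; "tool_pos": TCP position; "orientation": TCP orientation; "force": force on the tool from outside, world axes, zero at the start; "wrist_torque": the same for the moment, N m; "opening": finger opening in m.
Only numpy, scipy, OpenCV 4.12 (cv2) and the standard library are available. Lean on these libraries where they do the work, as an engineer would, in place of code of your own. Each camera call takes 0.05 s, during which the arm holds its last target.

## Working session

There is one attempt and no reset: what is moved stays moved. The work goes in short steps, Python scripts to look and compute and a tool call to move; the robot and the scene stay as the last step left them, time stands still between calls to the robot, and variables do not carry over. Pictures are saved under pics/ and viewed, and the job is handed in when it is done.

Besides the shell and the picture viewer there is one more tool, called after "Emit:" by a JSON object that holds its "fn" and its "kwargs". send_rows: Moves the arm, as the interface text tells. Its arguments: {"type":"object","properties":{"targets":{"type":"array","items":{"type":"array"}},"newtons":{"type":"number"}},"required":["targets"]}

```bash
ls; mkdir -p pics; python3 - <<'E'
from plant import robot, optics, ticket
import cv2
s=robot.read_state(); print(s)
for n in ["side","top","wrist"]:
    c=optics.read_camera(n); cv2.imwrite(f"pics/{n}0.png",c["color"][:,:,::-1])
    print(n,c["K"],c["k1"],c["position"],c["orientation"])
    for t in ["cup_hanger_runner","cup_hanger_knob","beaker_hanger_runner","rail","rail_mouth","rail_home"]:
        for d in optics.cut_out(n,t): 
            print(t,round(d["confidence"],2),d["point"],d["region"].sum())
E
```

```text
pics
{'t': 0.0, 'q': array([-1.25641658e+00,  1.31166494e-01,  1.48926883e+00, -1.36585318e-06,
        1.52302204e+00, -8.53957957e-02]), 'dq': array([ 0.00095859, -0.00025532, -0.00098216,  0.00018125, -0.00114365,
        0.00082767]), 'joint_torque': array([ 2.90943826e-04, -5.59846044e+01, -4.91755557e+01,  7.66564650e-02,
        3.55756888e-02, -1.40919219e-04]), 'tool_pos': array([ 0.23337044, -0.55212923,  0.21759002]), 'orientation': array([-3.07722449e+00, -6.23424855e-01,  3.36554209e-04]), 'force': array([ 0.17413864, -0.39109846, -0.10228264]), 'wrist_torque': array([ 0.00151402, -0.00067831, -0.02001962]), 'opening': 0.09276028046073417}
side [[354.06818499   0.         254.84964218]
 [  0.         354.06818499 195.83238375]
 [  0.           0.           1.        ]] -0.035764650648821235 [ 0.58881891 -0.78598829  0.55209665] [1.02685212 0.01117974 0.01520574]
cup_hanger_runner 0.96 [226.2, 174.6] 464
cup_hanger_runner 0.48 [268.0, 226.0] 4192
cup_hanger_knob 0.61 [229.5, 173.3] 510
cup_hanger_knob 0.35 [265.3, 224.0] 4316
beaker_hanger_runner 0.87 [218.8, 280.9] 1275
rail 0.82 [267.1, 226.0] 4292
rail_mouth 0.7 [267.0, 223.7] 4283
rail_home 0.87 [267.7, 228.5] 4209
top [[372.36519547   0.         256.89200914]
 [  0.         372.36519547 189.53974221]
 [  0.           0.           1.        ]] -0.09433510550925349 [ 0.40458195 -0.03803989  0.94791664] [ 0.12486547 -0.15422551 -1.59098008]
cup_hanger_runner 0.92 [162.8, 219.9] 473
cup_hanger_knob 0.74 [162.2, 223.9] 502
beaker_hanger_runner 0.77 [352.1, 206.6] 499
rail 0.68 [267.5, 173.9] 3263
rail_mouth 0.98 [265.1, 174.0] 3314
rail_home 0.82 [263.9, 177.1] 3286
wrist [[319.87191369   0.         258.73516317]
 [  0.         319.87191369 193.26158076]
 [  0.           0.           1.        ]] -0.061741570797602514 [ 0.29637876 -0.52578845  0.38445055] [-0.22135909  0.14733315 -1.16349029]
```

```bash
python3 - <<'E'
import cv2,numpy as np
a=cv2.imread("pics/side0.png")[120:330,150:380];cv2.imwrite("pics/s0c.png",cv2.resize(a,None,fx=3,fy=2.8,interpolation=2)[:600])
a=cv2.imread("pics/top0.png")[100:270,110:400];cv2.imwrite("pics/t0c.png",cv2.resize(a,None,fx=2.75,fy=2.75,interpolation=2))
E
```

```text
(no output)
```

View pics/side0.png

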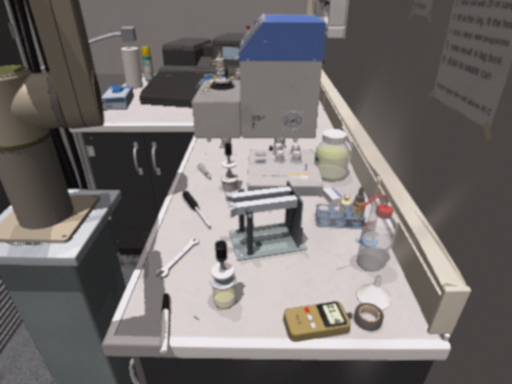

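View pics/top0.png

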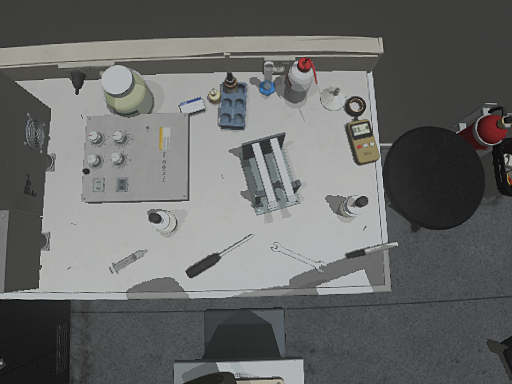

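View pics/s0c.png

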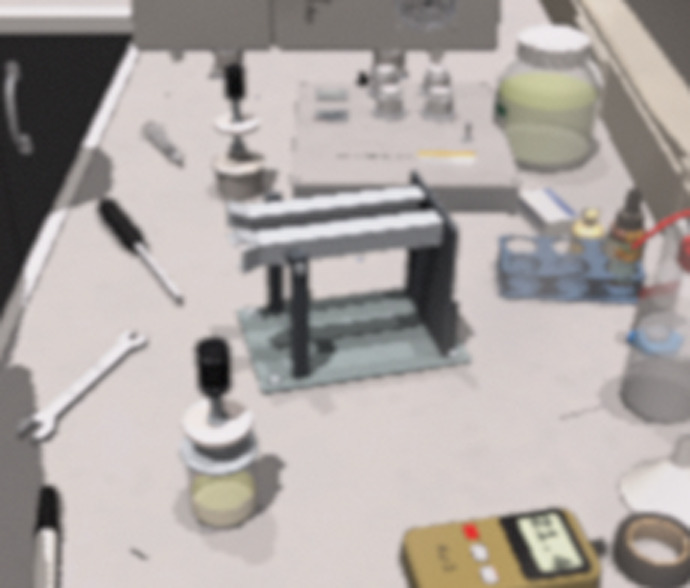

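View pics/t0c.png

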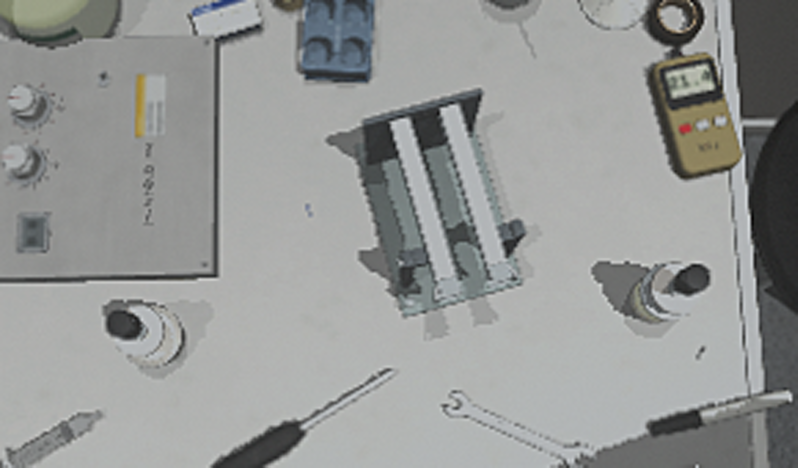

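```bash
cat > h.py <<'E'
import numpy as np,cv2
from scipy.spatial.transform import Rotation as R
def proj(c,P):
    P=np.atleast_2d(P); p=(P-c["position"])@R.from_rotvec(c["orientation"]).as_matrix()
    x=p[:,0]/-p[:,2]; y=-p[:,1]/-p[:,2]; f=1+c["k1"]*(x*x+y*y)
    K=c["K"]; return np.c_[K[0,0]*x*f+K[0,2],K[1,1]*y*f+K[1,2]]
def ray(c,uv):
    K=c["K"];d=np.array([(uv[0]-K[0,2])/K[0,0],(uv[1]-K[1,2])/K[1,1]]);s=d.copy()
    for _ in range(20): s=d/(1+c["k1"]*(s@s))
    return R.from_rotvec(c["orientation"]).as_matrix()@np.array([s[0],-s[1],-1])
def at_z(c,uv,z):
    d=ray(c,uv); o=np.array(c["position"]); return o+d*(z-o[2])/d[2]
def crop(img,x0,y0,x1,y1,f,name):
    a=cv2.resize(img[y0:y1,x0:x1,::-1],None,fx=f,fy=f,interpolation=cv2.INTER_CUBIC)
    for x in range((x0//10+1)*10,x1,10):
        cv2.putText(a,str(x),(int((x-x0)*f),8),0,.3,(0,0,255));cv2.line(a,(int((x-x0+.5)*f),10),(int((x-x0+.5)*f),16),(0,0,255))
    for y in range((y0//10+1)*10,y1,10):
        cv2.putText(a,str(y),(0,int((y-y0+.5)*f)),0,.3,(0,0,255));cv2.line(a,(20,int((y-y0+.5)*f)),(26,int((y-y0+.5)*f)),(0,0,255))
    cv2.imwrite(name,a)
E
python3 - <<'E'
from h import *
import pickle
from plant import optics
cs={n:optics.read_camera(n) for n in("top","side")}
pickle.dump(cs,open("c0.pkl","wb"))
crop(cs["top"]["color"],230,125,310,225,6,"pics/t_rail.png")
crop(cs["side"]["color"],220,175,315,265,7,"pics/s_rail.png")
crop(cs["top"]["color"],140,200,190,240,12,"pics/t_cup.png")
crop(cs["side"]["color"],205,135,255,195,10,"pics/s_cup.png")
E
```

```text
(no output)
```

View pics/t_rail.png

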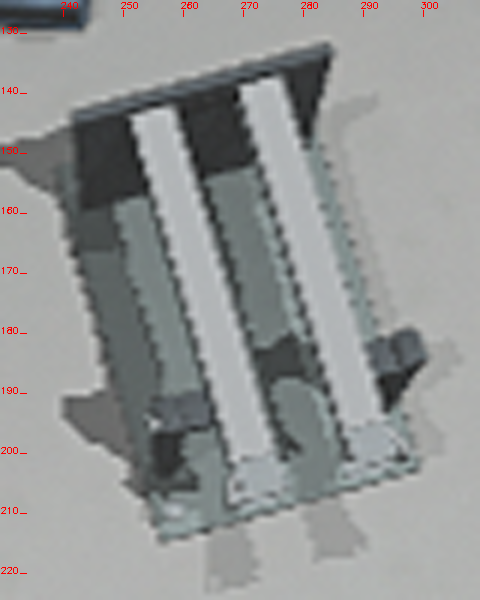

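View pics/s_rail.png

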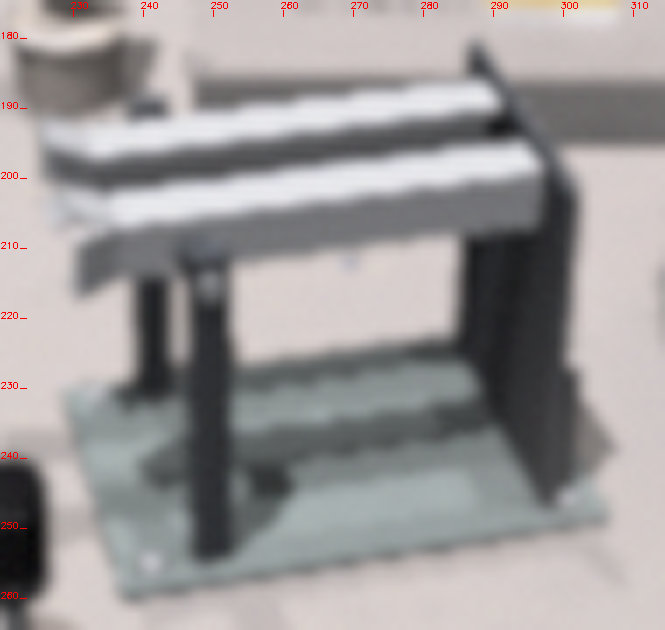

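View pics/t_cup.png

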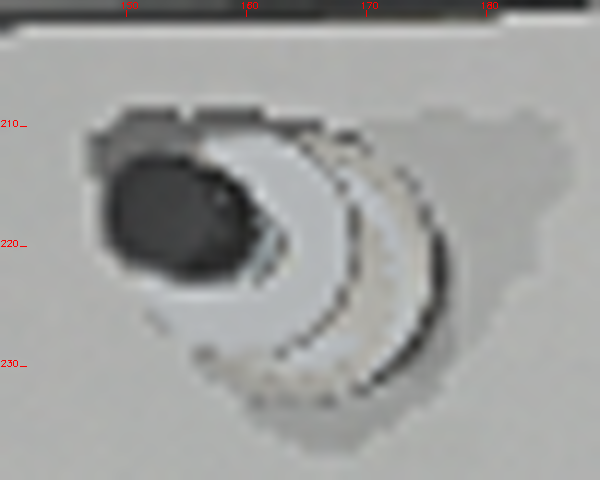

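View pics/s_cup.png

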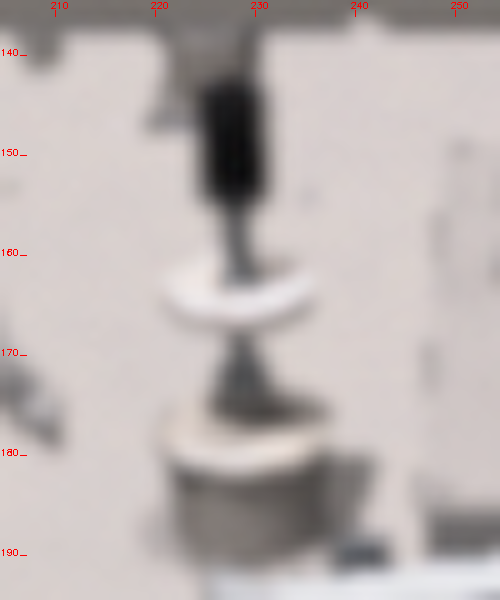

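```bash
python3 - <<'E'
from h import *
import pickle
from scipy.optimize import least_squares
cs=pickle.load(open("c0.pkl","rb"))
def cyl(r,z0,z1,x,y):
    a=np.linspace(0,2*np.pi,60); return np.vstack([np.c_[x+r*np.cos(a),y+r*np.sin(a),0*a+z] for z in(z0,z1)])
def mid(c,*a):
    p=proj(c,cyl(*a)); return (p.max(0)+p.min(0))/2
obs=[("top",.011,.114,.150,(154.3,217.4)),("side",.011,.114,.150,(228.2,148.7)),("side",.022,.080,.086,(228.5,163.6))]
for o in obs:
    r=least_squares(lambda v:mid(cs[o[0]],*o[1:4],*v)-o[4],[.4,.2]); print(o[0],r.x,r.cost)
f=lambda v:np.concatenate([mid(cs[o[0]],*o[1:4],*v)-o[4] for o in obs])
r=least_squares(f,[.4,.2]);print(r.x,r.fun)
print("bars top")
for n,uvs in {"top":dict(LbR0=(260.3,143),LbR1=(273.3,199),RbL0=(270.8,143),RbL1=(285.3,196),LbL0=(252.7,147),LbL1=(266.5,199),RbR0=(279,140),RbR1=(293,193),cr1=(268,203),cr2=(275,201.5),cr3=(287,198),cr4=(294,195)),
 "side":dict(NearFarEdge0=(234.5,202.2),NearFarEdge1=(288,195.5),NearOut0=(234.7,207),NearOut1=(295.5,199),FarNear0=(233,197),FarNear1=(289.5,190),FarFar0=(232,193.3))}.items():
  for k,uv in uvs.items(): print(n,k,at_z(cs[n],uv,.131).round(4))
for uv in [(242.5,143.5),(284.5,133)]: print("endplate",at_z(cs["top"],uv,.139).round(4))
for n,uv in [("top",(256.5,215)),("top",(299,203)),("side",(228.5,231)),("side",(237,259.5)),("side",(305.5,248))]: print("base",n,at_z(cs[n],uv,.006).round(4))
E
```

```text
top [0.49309098 0.17217081] 4.0389678347315804e-28
side [0.49229663 0.1755891 ] 0.0
side [0.49105776 0.17676909] 0.0
[0.49251106 0.17278488] [-0.28091545  0.26793399 -0.00610391  0.38500974  0.37365247  0.58478712]
bars top
top LbR0 [ 0.6584 -0.0659  0.131 ]
top LbR1 [ 0.5284 -0.0911  0.131 ]
top RbL0 [ 0.6579 -0.0899  0.131 ]
top RbL1 [ 0.5345 -0.1181  0.131 ]
top LbL0 [ 0.6493 -0.0483  0.131 ]
top LbL1 [ 0.5288 -0.076   0.131 ]
top RbR0 [ 0.6647 -0.1089  0.131 ]
top RbR1 [ 0.5409 -0.1356  0.131 ]
top cr1 [ 0.5197 -0.0791  0.131 ]
top cr2 [ 0.5227 -0.0947  0.131 ]
top cr3 [ 0.5299 -0.1217  0.131 ]
top cr4 [ 0.5363 -0.1376  0.131 ]
side NearFarEdge0 [ 0.5305 -0.1179  0.131 ]
side NearFarEdge1 [ 0.6517 -0.0872  0.131 ]
side NearOut0 [ 0.5322 -0.1376  0.131 ]
side NearOut1 [ 0.6677 -0.1023  0.131 ]
side FarNear0 [ 0.5256 -0.0957  0.131 ]
side FarNear1 [ 0.6568 -0.062   0.131 ]
side FarFar0 [ 0.5221 -0.0792  0.131 ]
endplate [ 0.6556 -0.0253  0.139 ]
endplate [ 0.6785 -0.1214  0.139 ]
base top [ 0.5073 -0.0551  0.006 ]
base top [ 0.5354 -0.1648  0.006 ]
base side [ 0.5071 -0.0582  0.006 ]
base side [ 0.5355 -0.1666  0.006 ]
base side [ 0.6972 -0.1231  0.006 ]
```

Emit:
{"fn": "send_rows", "kwargs": {"targets": [[1, [0, 0, 0], -0.141], [1, [0, 0, 0], -0.141], [1, [0, 0, 0], -0.141], [1, [0, 0, 0], -0.141], [1, [0, 0, 0], -0.141], [1, [0, 0, 0], -0.141], [1, [0, 0, 0], -0.141], [1, [0, 0, 0], -0.141], [1, [0, 0, 0], -0.141], [1, [0, 0, 0], -0.141]], "newtons": 40}}

```text
t: 2.15
tool_pos: [0.2336, -0.5527, 0.2186]
orientation: [1.934, 2.476, -0.0]
force: [0.1, 0.5, 0.3]
opening: 0.0931
```

Emit:
{"fn": "send_rows", "kwargs": {"targets": [[1, [40, 26, 0], 0], [1, [40, 26, 0], 0], [1, [40, 26, 0], 0], [1, [40, 26, 0], 0], [1, [40, 26, 0], 0], [1, [40, 26, 0], 0], [1, [40, 26, 0], 0], [1, [40, 26, 0], 0], [1, [40, 26, 0], 0], [1, [40, 26, 0], 0], [1, [40, 26, 0], 0], [1, [40, 26, 0], 0]]}}

```text
t: 3.35
tool_pos: [0.4234, -0.0105, 0.2191]
orientation: [1.94, 2.469, 0.001]
force: [1.4, 0.3, 0.4]
opening: 0.0929
```

```bash
cat >> h.py <<'E'
def rel(goal):
    from plant import robot
    s=robot.read_state(); M=R.from_rotvec(s["orientation"]).as_matrix()
    print("t",round(s["t"],2),"tcp",s["tool_pos"].round(4),"zaxis",M[:,2].round(3),"head",np.degrees(np.arctan2(M[1,0],M[0,0])).round(2),"F",s["force"].round(1),"open",round(s["opening"],4),"q6",s["q"][5].round(2))
    print("shift mm",((np.array(goal)-s["tool_pos"])@M*1000).round(1))
E
python3 -c "
from h import *
rel([.4925,.173,.2176])"
```

```text
t 3.35 tcp [ 0.4234 -0.0105  0.2191] zaxis [ 0.001 -0.    -1.   ] head 103.69 F [1.4 0.3 0.4] open 0.0929 q6 -0.38
shift mm [162.  110.5   1.5]
```

Emit:
{"fn": "send_rows", "kwargs": {"targets": [[1, [35, 24, 0], 0], [1, [35, 24, 0], 0], [1, [35, 24, 0], 0], [1, [30, 20, 0], 0], [1, [15, 10, 0], 0], [1, [0, 0, 0], 0], [1, [0, 0, 0], 0]]}}

```text
t: 4.05
tool_pos: [0.4864, 0.1573, 0.2185]
orientation: [-1.939, -2.471, 0.001]
force: [0.6, -0.2, -0.1]
opening: 0.0928
```

```bash
python3 - <<'E'
from h import *
from plant import optics
rel([.4925,.173,.2176])
c=optics.read_camera("wrist");cv2.imwrite("pics/w1.png",c["color"][:,:,::-1])
for d in optics.cut_out("wrist","cup_hanger_knob"): print(d["confidence"],d["point"])
a=np.linspace(0,6.28,60)
for r,z in((.011,.15),(.011,.114),(.022,.086)):
    p=proj(c,np.c_[.4925+r*np.cos(a),.173+r*np.sin(a),0*a+z]); print(p.min(0),p.max(0))
    cv2.polylines(c["color"],[np.int32(p)],1,(255,0,0))
cv2.imwrite("pics/w1o.png",c["color"][:,:,::-1])
E
```

```text
t 4.05 tcp [0.4864 0.1573 0.2185] zaxis [-0.001 -0.001 -1.   ] head 103.75 F [ 0.6 -0.2 -0.1] open 0.0928 q6 -0.03
shift mm [13.8  9.6  0.8]
0.69 [267.3, 166.7]
[257.3000642  172.54451173] [286.52070512 201.00281624]
[257.50902303 164.72046644] [283.03049476 189.75632451]
[246.02234834 148.15112163] [292.46569428 193.92920615]
```

View pics/w1o.png

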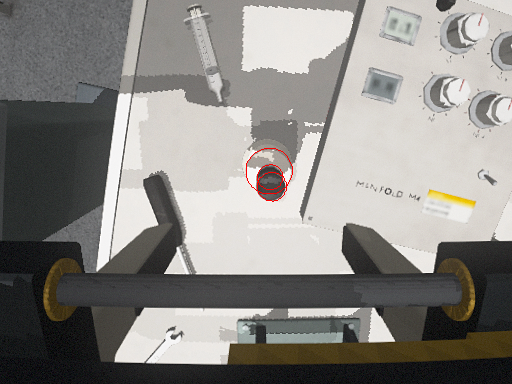

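```bash
python3 - <<'E'
from h import *
a=cv2.imread("pics/w1.png")[:,:,::-1]
crop(a,235,130,305,210,7,"pics/w1c.png")
E
```

```text
(no output)
```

View pics/w1c.png

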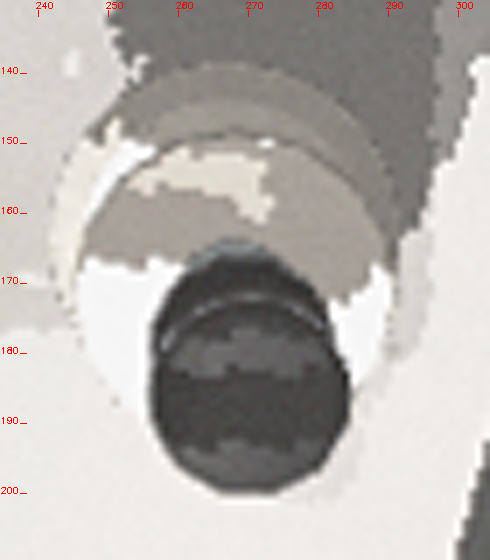

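```bash
python3 - <<'E'
from h import *
from plant import optics
c=optics.read_camera("wrist")
print(at_z(c,(270.8,186.7),.15), at_z(c,(270.3,186.2),.15)); rel([.4925,.173,.116])
p=at_z(c,(270.3,186.2),.15);p[2]=.116; rel(p)
E
```

```text
[0.49175814 0.17215189 0.15      ] [0.49129762 0.17243713 0.15      ]
t 4.2 tcp [0.4865 0.1564 0.2187] zaxis [ 0. -0. -1.] head 103.63 F [-0.3 -0.2  0.6] open 0.0931 q6 -0.03
shift mm [ 14.7   9.7 102.7]
t 4.2 tcp [0.4865 0.1564 0.2187] zaxis [ 0. -0. -1.] head 103.63 F [-0.3 -0.2  0.6] open 0.0931 q6 -0.03
shift mm [ 14.5   8.4 102.7]
```

Emit:
{"fn": "send_rows", "kwargs": {"targets": [[1, [14.5, 9, 0], 0], [1, [0, 0, 25], 0], [1, [0, 0, 25], 0], [1, [0, 0, 25], 0], [1, [0, 0, 20], 0], [1, [0, 0, 7], 0], [1, [0, 0, 0], 0], [1, [0, 0, 0], 0]]}}

```text
t: 5.0
tool_pos: [0.4927, 0.1739, 0.1178]
orientation: [1.941, 2.47, 0.002]
force: [0.1, 0.2, 0.7]
opening: 0.093
```

Emit:
{"fn": "send_rows", "kwargs": {"targets": [[-1, [0, 0, 0], 0], [-1, [0, 0, 0], 0], [-1, [0, 0, 0], 0], [-1, [0, 0, 0], 0], [-1, [0, 0, 0], 0], [-1, [0, 0, 0], 0], [-1, [0, 0, 0], 0], [-1, [0, 0, 0], 0]], "newtons": 40}}

```text
t: 5.8
tool_pos: [0.4919, 0.1736, 0.1166]
orientation: [-1.941, -2.47, 0.0]
force: [0.1, 0.4, 0.2]
opening: 0.0336
```

Emit:
{"fn": "send_rows", "kwargs": {"targets": [[-1, [0, 0, 0], 0], [-1, [0, 0, 0], 0], [-1, [0, 0, 0], 0], [-1, [0, 0, 0], 0], [-1, [0, 0, 0], 0]]}}

```text
t: 6.3
tool_pos: [0.4919, 0.1736, 0.1166]
orientation: [-1.941, -2.47, 0.0]
force: [-0.3, 0.6, -0.9]
opening: 0.0214
```

Emit:
{"fn": "send_rows", "kwargs": {"targets": [[-1, [0, 0, -15], 0], [-1, [0, 0, -30], 0], [-1, [0, 0, -15], 0], [-1, [-15, -6, 0], 0], [-1, [-35, -14, 0], 0], [-1, [-45, -19, 0], 0], [-1, [-45, -18, 0], 0], [-1, [-45, -18, 0], 0], [-1, [-45, -18, 0], 0], [-1, [-35, -14, 0], 0], [-1, [-15, -6, 0], 0], [-1, [0, 0, 0], 0]]}}

```text
t: 7.5
tool_pos: [0.4471, -0.1278, 0.1759]
orientation: [-1.945, -2.466, 0.002]
force: [-0.9, -0.6, -1.8]
opening: 0.0209
```

```bash
python3 - <<'E'
from h import *
from plant import optics
import pickle
rel([.449,-.127,.1536])
cs={n:optics.read_camera(n) for n in("top","side","wrist")}
pickle.dump(cs,open("c2.pkl","wb"))
crop(cs["side"]["color"],180,150,310,270,5,"pics/s2.png")
crop(cs["top"]["color"],220,125,330,245,5,"pics/t2.png")
cv2.imwrite("pics/w2.png",cs["wrist"]["color"][:,:,::-1])
E
```

```text
t 7.5 tcp [ 0.4471 -0.1278  0.1759] zaxis [-0.001 -0.    -1.   ] head 103.47 F [-0.9 -0.6 -1.8] open 0.0209 q6 -0.62
shift mm [ 0.3  2.1 22.2]
```

View pics/s2.png

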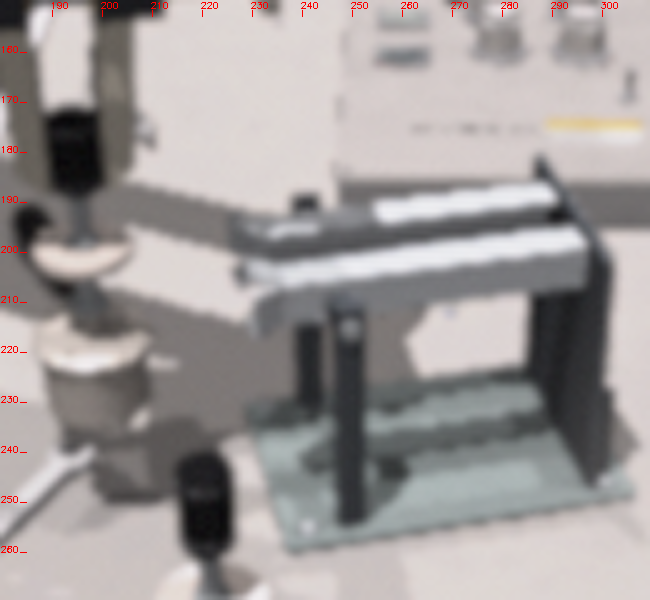

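View pics/t2.png

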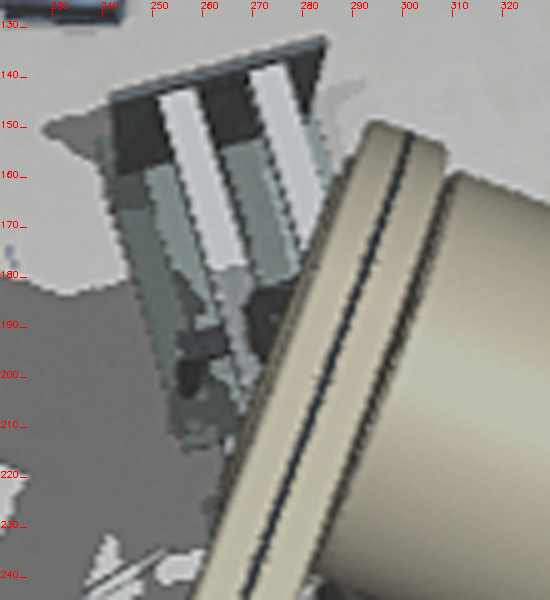

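View pics/w2.png

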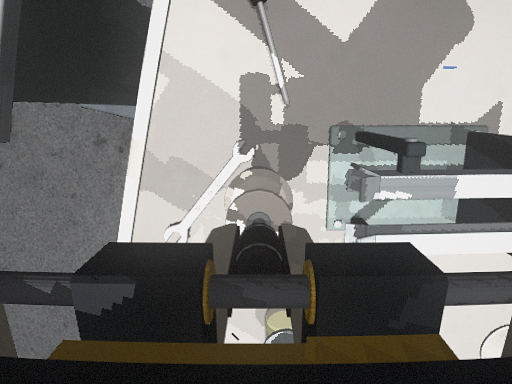

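```bash
cat >> h.py <<'E'
YAW=np.radians(13.9); M0=np.array([.527,-.108,0])
def railp(x,y,z,yaw=YAW,m=M0):
    return m+np.array([x*np.cos(yaw)-y*np.sin(yaw),x*np.sin(yaw)+y*np.cos(yaw),z])
E
python3 - <<'E'
from h import *
import pickle
cs=pickle.load(open("c2.pkl","rb"))
tcp=np.array([.4471,-.1278,.1759])
a=np.linspace(0,6.28,60)
for n in("wrist","side"):
    c=cs[n];im=cv2.resize(c["color"],None,fx=4,fy=4,interpolation=2)
    def L(A,col):
        p=(proj(c,np.array(A))+.5)*4; cv2.polylines(im,[np.int32(p)],0,col,1)
    for y in(-13,13): L([railp(x/1000,y/1000,.131) for x in range(0,140,5)],(255,0,0))
    L([railp(0,y/1000,.131) for y in(-13,-30)],(255,0,0));L([railp(0,y/1000,.131) for y in(13,30)],(255,0,0))
    for z in(.0864,): L(np.c_[tcp[0]+.022*np.cos(a),tcp[1]+.022*np.sin(a),0*a+tcp[2]-.0336-.08+z-.0034],(0,255,0))
    for q in(-13,13):L([railp(x/1000,q/1000,.139) for x in(138,150)],(0,0,255))
    L([railp(.138,y/1000,.139) for y in(-50,50)],(0,0,255))
    x0,y0,x1,y1=(230,90,430,240) if n=="wrist" else (180,150,310,270)
    f=4
    cv2.imwrite(f"pics/{n}2o.png",im[y0*4:y1*4,x0*4:x1*4,::-1])
E
```

```text
(no output)
```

View pics/wrist2o.png

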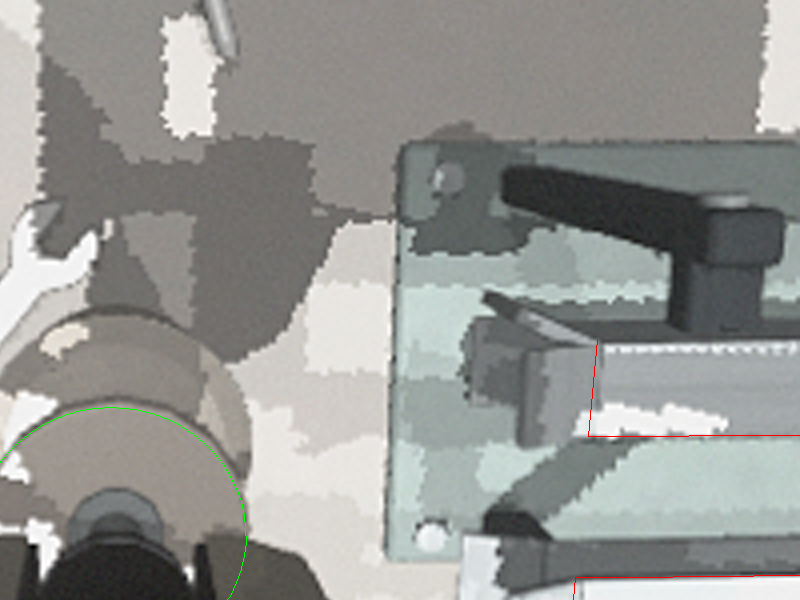

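View pics/side2o.png

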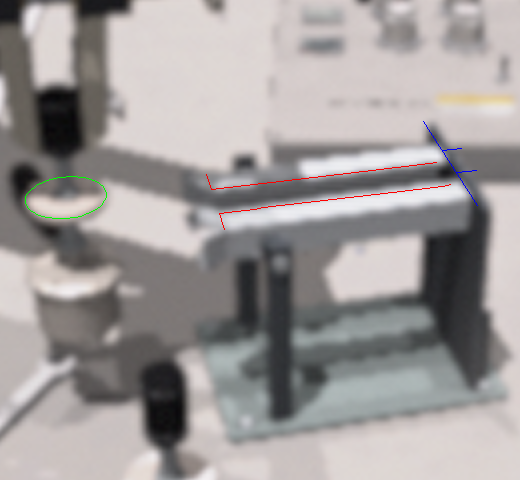

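Emit:
{"fn": "send_rows", "kwargs": {"targets": [[-1, [1, 2, 10], 0], [-1, [0, 0, 12], 0], [-1, [0, 15, 0], 0], [-1, [0, 20, 0], 0], [-1, [0, 10, 0], 0], [-1, [0, 0, 0], 0], [-1, [0, 0, 0], 0]]}}

```text
t: 8.35
tool_pos: [0.4933, -0.1126, 0.1539]
orientation: [-1.939, -2.47, 0.001]
force: [-0.7, 0.2, -2.2]
opening: 0.0213
```

```bash
python3 - <<'E'
from h import *
from plant import optics
rel(railp(-.035,0.001,.1536))
c=optics.read_camera("side");crop(c["color"],195,165,295,245,7,"pics/s3.png")
c=optics.read_camera("wrist");crop(c["color"],200,120,400,260,4,"pics/w3.png")
E
```

```text
t 8.35 tcp [ 0.4933 -0.1126  0.1539] zaxis [-0.002  0.    -1.   ] head 103.76 F [-0.7  0.2 -2.2] open 0.0213 q6 -0.57
shift mm [-2.6 -1.1  0.3]
```

View pics/s3.png

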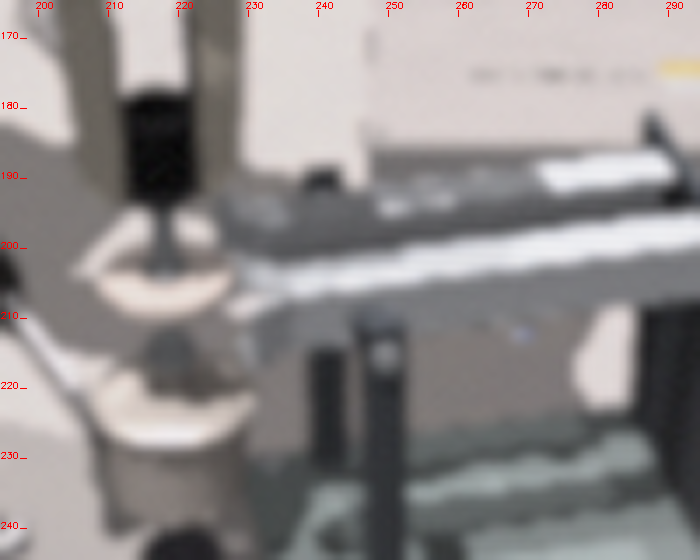

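View pics/w3.png

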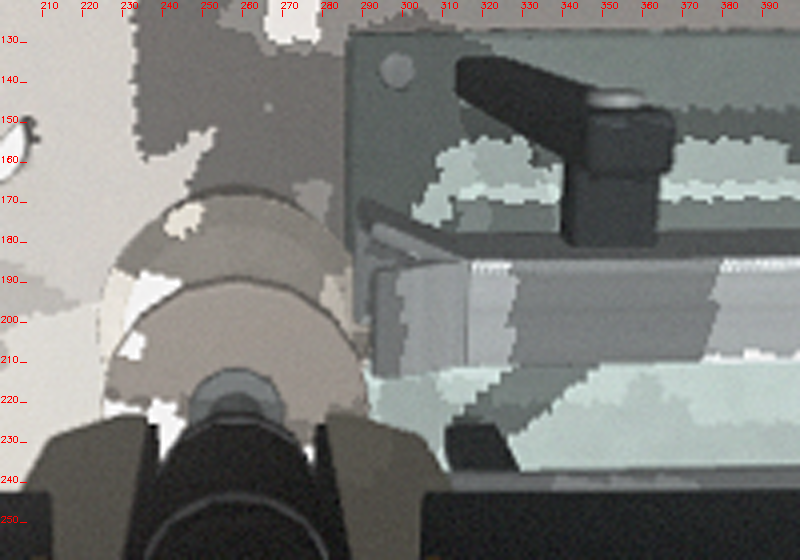

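```bash
python3 - <<'E'
from h import *
from plant import optics,robot
s=robot.read_state();t=s["tool_pos"]
cw=optics.read_camera("wrist");c=optics.read_camera("side")
p=at_z(cw,(258,189.5),.1233)-M0; print("disc +y edge in rail:",-p[0]*np.sin(YAW)+p[1]*np.cos(YAW), "tcp:",(lambda d:-d[0]*np.sin(YAW)+d[1]*np.cos(YAW))(t-M0))
a=np.linspace(0,6.28,60);im=cv2.resize(c["color"],None,fx=7,fy=7,interpolation=2)
def L(A,col): cv2.polylines(im,[np.int32((proj(c,np.array(A))+.5)*7)],0,col,1)
q=t.copy()
for dz,col in((-.0366,(0,255,0)),(-.0306,(0,255,255))): L(np.c_[q[0]+.022*np.cos(a),q[1]+.022*np.sin(a),0*a+q[2]+dz],col)
for z in(.112,.128): L([railp(0,-.027,z),railp(0,.027,z)],(255,0,0));L([railp(0,.027,z),railp(.138,.027,z)],(255,0,0));
for z in (.109,.131): L([railp(0,-.03,z),railp(.138,-.03,z)],(255,0,255))
cv2.imwrite("pics/s3o.png",im[165*7:245*7,195*7:295*7,::-1])
E
```

```text
disc +y edge in rail: 0.024211566259192158 tcp: 0.0032662409977726094
```

View pics/s3o.png

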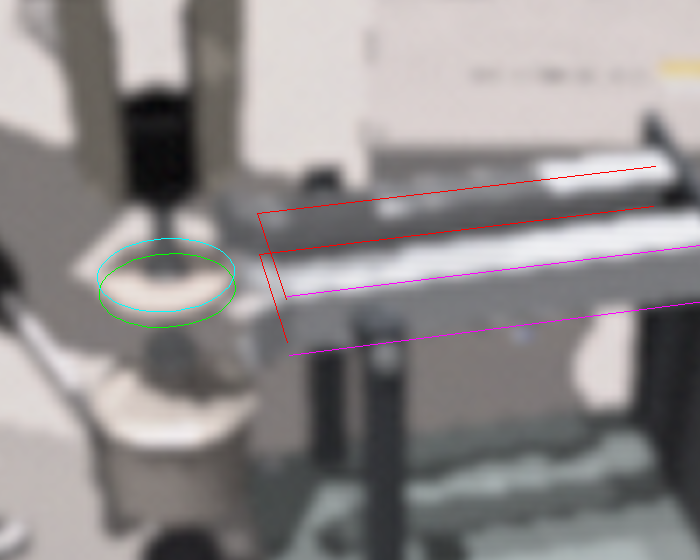

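Emit:
{"fn": "send_rows", "kwargs": {"targets": [[-1, [-2.5, 0, 1], 0], [-1, [0, 0, 0], 0], [-1, [0, 8, 0], 0], [-1, [0, 8, 0], 0], [-1, [0, 8, 0], 0], [-1, [0, 8, 0], 0], [-1, [0, 0, 0], 0]]}}

```text
t: 9.25
tool_pos: [0.5266, -0.1075, 0.1536]
orientation: [1.94, 2.471, 0.0]
force: [-1.0, -0.3, -2.2]
opening: 0.0213
```

```bash
python3 - <<'E'
from h import *
from plant import optics
rel(railp(0.0,0.001,.1526))
c=optics.read_camera("side");crop(c["color"],195,165,295,245,7,"pics/s4.png")
E
```

```text
t 9.25 tcp [ 0.5266 -0.1075  0.1536] zaxis [ 0.  0. -1.] head 103.74 F [-1.  -0.3 -2.2] open 0.0213 q6 -0.54
shift mm [0.4 0.3 1. ]
```

View pics/s4.png

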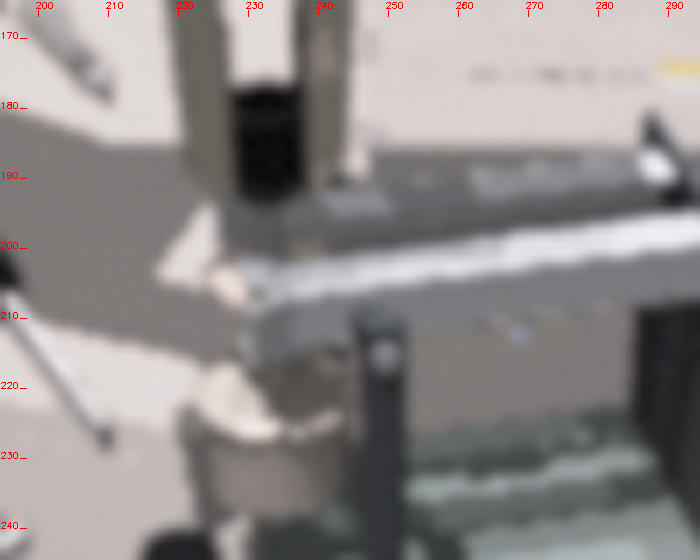

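Emit:
{"fn": "send_rows", "kwargs": {"targets": [[-1, [0, 10, 1], 0], [-1, [0, 10, 0], 0], [-1, [0, 10, 0], 0], [-1, [0, 10, 0], 0], [-1, [0, 10, 0], 0], [-1, [0, 0, 0], 0]]}}

```text
t: 9.9
tool_pos: [0.5754, -0.0956, 0.1526]
orientation: [1.94, 2.471, 0.001]
force: [-0.5, 0.3, -2.3]
opening: 0.0215
```

```bash
python3 - <<'E'
from h import *
rel(railp(0.116,0.001,.1486))
E
```

```text
t 9.9 tcp [ 0.5754 -0.0956  0.1526] zaxis [ 0.  0. -1.] head 103.73 F [-0.5  0.3 -2.3] open 0.0215 q6 -0.49
shift mm [ 0.8 66.1  4. ]
```

Emit:
{"fn": "send_rows", "kwargs": {"targets": [[-1, [0.5, 12, 0], 0], [-1, [0, 12, 0], 0], [-1, [0, 12, 0], 0], [-1, [0, 12, 1], 0], [-1, [0, 8, 1], 0], [-1, [0, 3, 0], 0], [-1, [0, 0, 0], 0]]}}

```text
t: 10.6
tool_pos: [0.6313, -0.0816, 0.1504]
orientation: [-1.94, -2.47, 0.0]
force: [-0.7, 0.7, -1.5]
opening: 0.0215
```

Emit:
{"fn": "send_rows", "kwargs": {"targets": [[-1, [0, 2, 0], 0], [-1, [0, 2, 0], 0], [-1, [0, 2, 0], 0], [-1, [0, 0, 0], 0]]}}

```text
t: 11.0
tool_pos: [0.6373, -0.0802, 0.1508]
orientation: [1.941, 2.47, 0.0]
force: [-0.3, -0.4, -2.8]
opening: 0.0212
```

```bash
python3 - <<'E'
from h import *
rel(railp(0.116,0.001,.1486))
E
```

```text
t 11.0 tcp [ 0.6373 -0.0802  0.1508] zaxis [ 0. -0. -1.] head 103.69 F [-0.3 -0.4 -2.8] open 0.0212 q6 -0.44
shift mm [0.5 2.2 2.2]
```

Emit:
{"fn": "send_rows", "kwargs": {"targets": [[-1, [0, 1, 1], 0], [-1, [0, 1, 0], 0], [-1, [0, 1, 0], 0], [-1, [0, 0, 0], 0]]}}

```text
t: 11.4
tool_pos: [0.6391, -0.0798, 0.1493]
orientation: [-1.94, -2.469, 0.003]
force: [-5.4, -2.2, 0.7]
opening: 0.0213
```

Emit:
{"fn": "send_rows", "kwargs": {"targets": [[-1, [0, 1, 0], 0], [-1, [0, 0, 0], 0], [-1, [0, 0, 0], 0]]}}

```text
t: 11.7
tool_pos: [0.6396, -0.0797, 0.1492]
orientation: [-1.939, -2.468, 0.004]
force: [-7.0, -2.1, 1.0]
opening: 0.0215
```

Emit:
{"fn": "send_rows", "kwargs": {"targets": [[-1, [0, -1, 0], 0], [-1, [0, 0, 0], 0]]}}

```text
t: 11.9
tool_pos: [0.6391, -0.0797, 0.1491]
orientation: [-1.94, -2.469, 0.002]
force: [-5.5, -0.7, -0.5]
opening: 0.021
```

Emit:
{"fn": "send_rows", "kwargs": {"targets": [[-0.4, [0, 0, 0], 0], [-0.4, [0, 0, 0], 0], [-0.4, [0, 0, 0], 0], [0, [0, 0, 0], 0], [0, [0, 0, 0], 0], [0, [0, 0, 0], 0]]}}

```text
t: 12.5
tool_pos: [0.6402, -0.0795, 0.1497]
orientation: [1.941, 2.47, 0.0]
force: [0.1, 0.4, -0.0]
opening: 0.0448
```

```bash
python3 - <<'E'
from h import *
from plant import optics
rel(railp(0.116,0.001,.1486))
c=optics.read_camera("side");crop(c["color"],215,145,315,245,6,"pics/s5.png")
c=optics.read_camera("wrist");cv2.imwrite("pics/w5.png",c["color"][:,:,::-1])
E
```

```text
t 12.5 tcp [ 0.6402 -0.0795  0.1497] zaxis [ 0. -0. -1.] head 103.7 F [ 0.1  0.4 -0. ] open 0.0448 q6 -0.44
shift mm [ 0.5 -0.8  1.1]
```

View pics/s5.png

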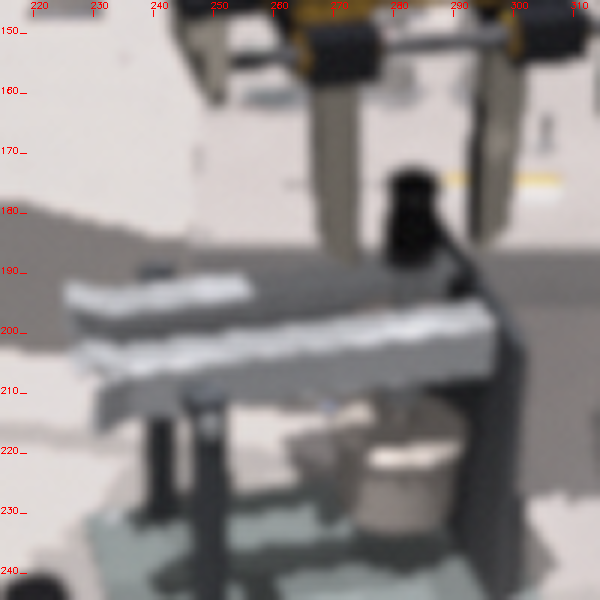

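View pics/w5.png

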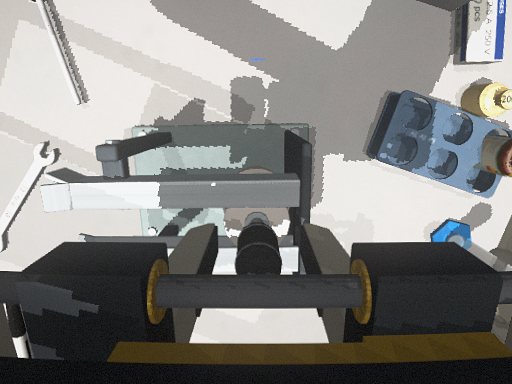

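```bash
python3 - <<'E'
from h import *
from plant import optics
c=optics.read_camera("side");a=np.linspace(0,6.28,60)
for s in (.110,.113,.116):
    h=railp(s,0,0); P=np.vstack([np.c_[h[0]+.011*np.cos(a),h[1]+.011*np.sin(a),0*a+z] for z in(.146,.182)]);p=proj(c,P);print(s,p.min(0).round(1),p.max(0).round(1))
crop(c["color"],270,165,300,195,18,"pics/s6.png")
E
```

```text
0.11 [275.5 172.4] [285.8 191. ]
0.113 [276.8 172.3] [287.1 190.8]
0.116 [278.  172.1] [288.4 190.7]
```

View pics/s6.png

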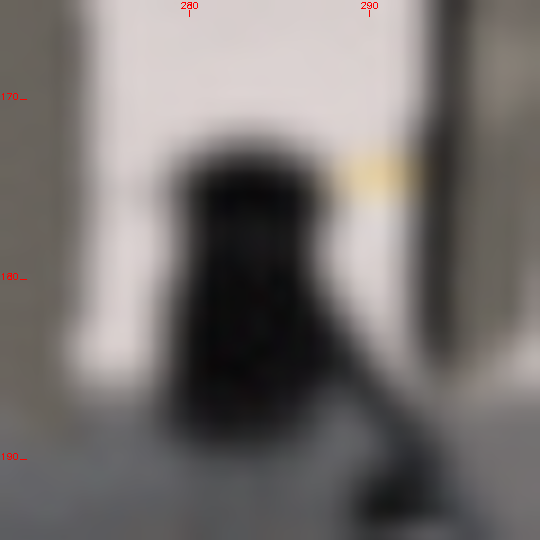

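Emit:
{"fn": "send_rows", "kwargs": {"targets": [[0.3, [0, 0, 0], 0], [0.3, [0, 0, 0], 0], [0.3, [0, 0, -8], 0], [0.3, [0, 0, -20], 0], [0.3, [0, 0, -30], 0], [0.3, [0, 0, -30], 0], [0.3, [0, -30, -20], 0], [0.3, [0, -40, 0], 0], [0.3, [0, -40, 0], 0], [0.3, [0, -20, 0], 0], [0.3, [0, 0, 0], 0]]}}

```text
t: 13.75
tool_pos: [0.5123, -0.1109, 0.259]
orientation: [1.941, 2.468, 0.0]
force: [0.3, 0.3, -0.7]
opening: 0.0608
```

```bash
python3 - <<'E'
from h import *
from plant import optics
rel(railp(0.116,0.001,.1486))
c=optics.read_camera("side");crop(c["color"],195,145,315,310,3.6,"pics/s7.png")
a=np.linspace(0,6.28,60)
crop(c["color"],270,165,300,195,18,"pics/s8.png")
E
```

```text
t 13.75 tcp [ 0.5123 -0.1109  0.259 ] zaxis [ 0.001 -0.001 -1.   ] head 103.62 F [ 0.3  0.3 -0.7] open 0.0608 q6 -0.55
shift mm [  1.1 130.8 110.5]
```

View pics/s7.png

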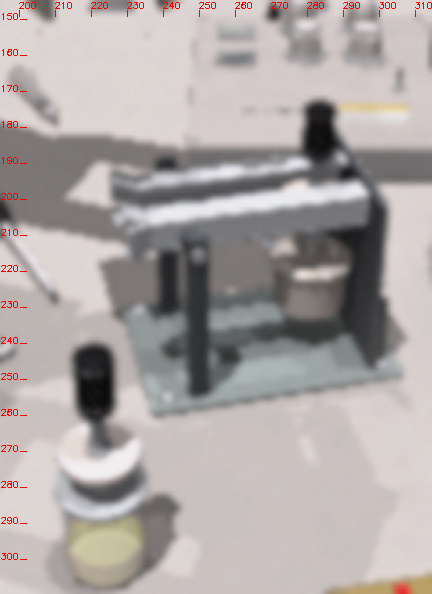

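View pics/s8.png

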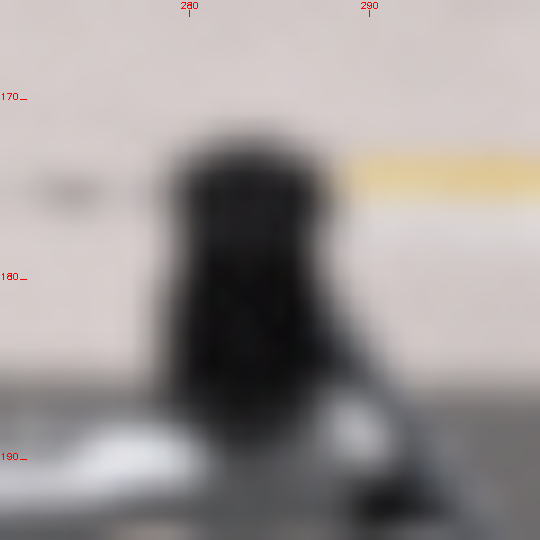

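```bash
python3 - <<'E'
from h import *
from plant import optics
c=optics.read_camera("wrist");crop(c["color"],200,100,512,300,2.5,"pics/w9.png")
a=np.linspace(0,6.28,60)
for s in(.11,.113,.116):
    h=railp(s,0,0);p=proj(c,np.c_[h[0]+.011*np.cos(a),h[1]+.011*np.sin(a),0*a+.182]);print(s,p.min(0),p.max(0))
c=optics.read_camera("top");crop(c["color"],230,125,310,225,6,"pics/t9.png")
E
```

```text
0.11 [399.83709827 188.1810493 ] [426.63175636 214.59028665]
0.113 [403.48829639 188.16964555] [430.23350672 214.55977052]
0.116 [407.13177839 188.15835753] [433.82601891 214.52890805]
```

View pics/w9.png

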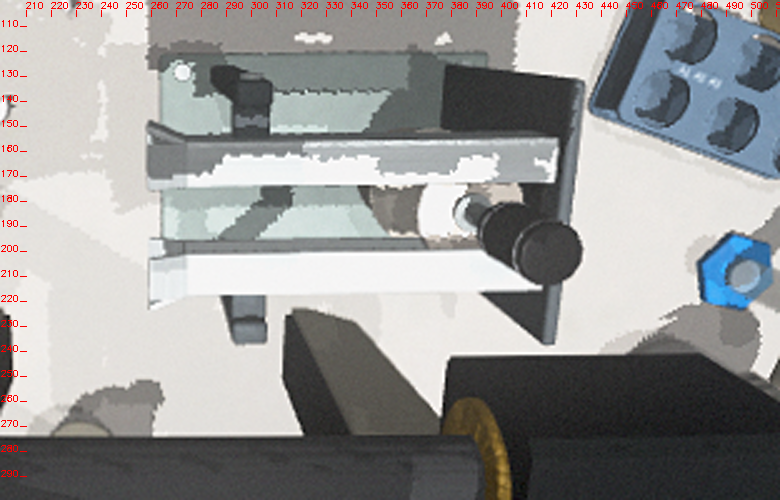

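View pics/t9.png

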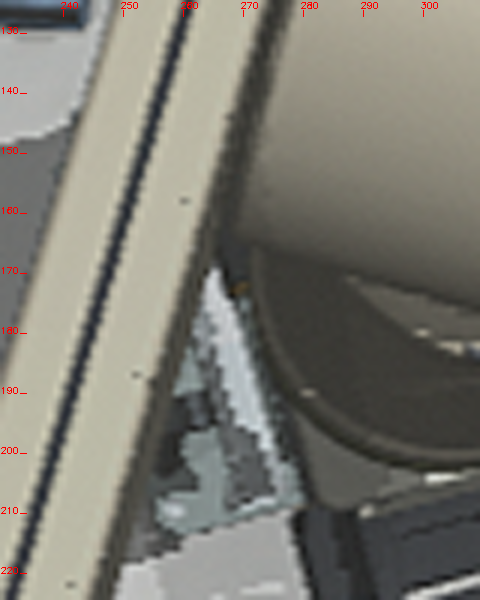

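```bash
python3 - <<'E'
from h import *
from plant import optics
c=optics.read_camera("wrist");a=np.linspace(0,6.28,60)
im=cv2.resize(c["color"],None,fx=4,fy=4,interpolation=2)
def L(A,col): cv2.polylines(im,[np.int32((proj(c,np.array(A))+.5)*4)],0,col,1)
for s,col in((.113,(255,255,0)),(.116,(0,255,0))):
    h=railp(s,0,0);L(np.c_[h[0]+.011*np.cos(a),h[1]+.011*np.sin(a),0*a+.182],col);L(np.c_[h[0]+.022*np.cos(a),h[1]+.022*np.sin(a),0*a+.118],col)
for y in(-13,13):L([railp(0,y*30/13/1000,.131),railp(0,y/1000,.131),railp(.14,y/1000,.131)],(255,0,0))
cv2.imwrite("pics/w10.png",im[130*4:240*4,255*4:445*4,::-1])
E
```

```text
(no output)
```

View pics/w10.png

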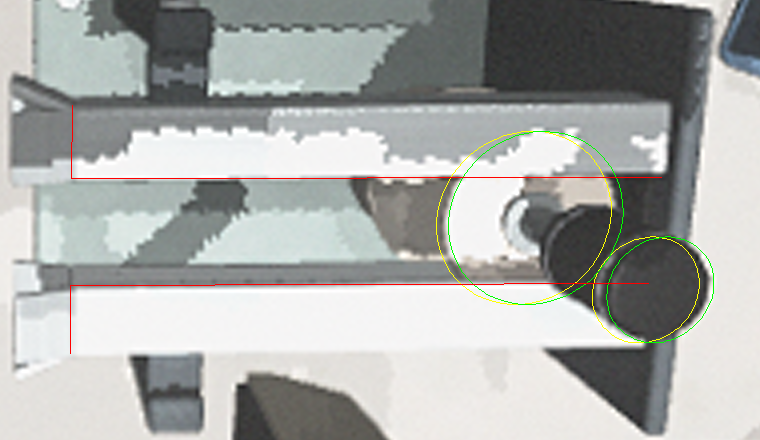

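```bash
python3 -c "
from plant import ticket
print(ticket.close_job())"
```

```text
the job is handed in; nothing more can be done
None
```

The lidded cup's hanger now hangs in the rail at the closed end. I handed the job in at about 15 s of the 45 s allowed.

- **Move:** I gripped the hanger by the black knob, entered the runner at the open end and slid it along. It met the end pad with about 7 N of push.
- **Release:** I backed off 1 mm, opened the fingers, lifted straight up and moved clear.
- **Forces:** The readings I took showed no force against the rail during entry or sliding, and never more than about 7 N.
- **Last pictures:** The hanger is upright, with the knob above the rail and the cup between the posts. The beaker hanger is standing on its foot in the last side picture. I did not measure its position again, but the arm did not touch it.

**Where the checks disagreed:** the side camera puts the runner at 116 mm from the mouth, which is the home position. The wrist camera puts it at about 113.5–115 mm. That could be calibration error, or the runner may have sprung back 1–2 mm from the rubber pad on release. I did not push it again. In the last top picture the arm hid the closed end, so that view could not settle it.

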